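Glue the tower into the crook of the model church

ROBOT

A 6-joint arm with a two-finger parallel gripper is mounted at the origin on the work surface. World frame = base frame: x ahead of the robot, y to its left, z up, the work surface at z = 0. Lengths are in m, angles in rad, forces in N, time in s.
With the tool pointing down it reaches from about 0.4 to 0.825 m from the base axis. Payload 7 kg.
Tool frame: the origin (TCP) lies on the centre line of the jaws, within the pads' length; the fingertips stand 8 mm ahead of it and the grasp point (between the pads) lies 11 mm behind it; z points along the fingers, y is the line along which they close (so a half turn about z gives the same grasp; the last joint's range is limited). The gripper opens to 85 mm and grips with 20 to 120 N. Pads are 22 mm wide; open, the fingers measure 114 mm over their backs; the gripper's body (76 mm by 85 mm) begins 54 mm behind the grasp point. The pads swing forward as they close: fully open they stand 13 mm farther back than shut.
Start: joints at [-0.974, 0.359, 0.012, 0, -1.224, -0.288], TCP at [0.205, -0.643, 0.239] pointing down, gripper open.
Joint ranges: [-3.07, 3.07], [-1.43, 2.12], [-1.02, 1.25], [-3.03, 1.67], [-3.05, -0], [-3.03, 3.03]. Speed limits (rad/s): [2.39, 2.39, 3.01, 3.14, 3.14, 3.14].

INTERFACE

Orientations are given as a unit quaternion [w, x, y, z].
In Python, from plant import manip gives the robot as it stands.
- The arm moves only by the tool servo_tool, never from a script. Its argument "motion" is a list that holds one entry, the list of rows, each a list of 5 numbers: the finger opening in cm, from 0 to 8.54, then the shift along the tool's x, y, z in cm, then the turn about the tool's z in degrees. A call has 1 to 12 rows; each row shifts and turns the commanded pose from where the row before left it, along the tool's axes as they then stand; what a row does not reach is not made up. A row lasts 1/10 s, in which the tool goes at most 50 mm and 8.59 degrees, less where a joint would pass 70% of its speed; a pose out of reach is approached as far as the arm can. A call with a gripper value outside its range is refused whole. The fingers move at their own pace and stop on an object; "grip_force" is the grip in N (left out, the last holds). Time passes only in rows, so rows that do not move let the fingers close. It gives the time, the measured TCP pose, the force, the opening and the grip force at its end, in the units of the state.
- manip.get_state(): the state, without advancing time (a new reading comes with each control period).
- manip.grab_frame(name): name is "scene" or "side" or "wrist"; returns (picture, depth): 420x560x3 uint8, red, green, blue; 420x560 float32, m along the optical axis (not along the pixel's ray), 0 where there is no reading.
- manip.camera_model(name): a dict with "fx", "fy", "cx", "cy" (pixels), "world_from_camera" (4x4, takes a point from camera to world coordinates). Camera axes: x right, y down, z forward; pixel columns grow to the right and rows downward; lengths in m; the calibration is good to about 2 mm. A picture is of the moment at which its call begins: read the wrist's pose just before it. camera_model takes no time and is no camera call; for the wrist camera it gives the pose at the moment of the call.
- manip.sign_off(): hands the job in; it is judged then, once.
The state is a dict: "time": time; "joint_positions": joint angles; "qd": joint speeds; "joint_efforts": joint torques, N m; "ee_pos": TCP position; "orientation": TCP orientation; "wrist_force": force on the tool from outside, world axes, zero at the start; "ft_torque": the same for the moment, N m; "gripper_width": finger opening in m; "grip_force": force on a finger pad.
Only numpy, scipy, OpenCV 4.12 (cv2) and the standard library are available. Lean on these libraries where they do the work, as an engineer would, in place of code of your own. Each camera call takes 0.05 s, during which the arm holds its last target. There are 200 camera calls.

TASK

Glue has just been brushed on the two blank faces of the square printed tower: stand it upright on the church's baseboard in the inside corner between the two buildings, blank faces to the walls so that door and window look outwards, and slide it home until it is flush against both walls. Press it firmly into the corner against both walls at once, without ramming them, and finish like that, still holding and pressing it while the glue takes. Leave the round tower, the temple and the glue bottle alone.

Things in the scene. Friction and masses are not known exactly. Their poses are not given: they have to be found in the camera images.
- tower: Loose white printed square tower, 85 to 170 g, upright on the table at the start, turned up to 60 degrees. Shaft 56 x 56 mm, 62 mm high, bell stage above, roof tip at 130 mm. Origin: centre of the underside, z up. The shaft's -x and -y faces are blank (glued); +x has the door, +y a tall window. When home its axes are parallel to the board's.
- bell (a point): Centre of the tower's bell stage, 85 mm above the tower's foot: 34 x 34 mm, set back 11 mm from the shaft on all sides, reaching from 62 to 108 mm above the foot, alike on all four sides. The place to grip: fingers here pass above the church's eaves and lower roof. A low pyramid roof rises 22 mm above it.
- heel (a point): Foot of the tower's upright edge where its two blank faces meet: at (-28, -28, 0) mm in the tower's frame.
- board: Plywood baseboard of the model church, 250 x 260 x 8 mm, fixed; its place and turn (up to 20 degrees) differ each time. Origin: centre of its underside; top 8 mm up. It carries the nave along its -x side and the wing at its -y side; they form one inside corner, open to +x and +y, where the tower goes.
- corner (a point): The inside corner of the church at the height of the board's top: at (-46, -46, 8) mm in the board's frame. From here the blank nave wall runs towards the board's +y and the blank wing wall towards its +x. The tower's heel belongs here.
- nave: Nave of the church, fixed on the board: white gabled building 64 mm wide, 230 mm long along the board's y, with a 45 degree tiled roof behind a 5 mm ledge; walls 56 mm high, ridge about 87 mm above the board's top. Origin: centre of its underside, 78 mm to -x of the board's centre; the wall that the tower leans against is the plane 32 mm to +x of it.
- wing: Wing of the church, fixed on the board, at right angles to the nave, same section and roof (walls 56 mm high, ridge about 87 mm), reaching 108 mm out from the nave wall along the board's +x. Origin: under its middle, at (-7, -78, 8) mm in the board's frame; the wall that the tower leans against is the plane 32 mm to +y of it.
- round_tower: Bystander: loose white round printed tower, 46 mm across, 134 mm high with a pointed roof. Origin: centre of its underside.
- temple: Bystander: loose white printed temple, 76 x 112 mm, about 78 mm high. Origin: centre of its underside.
- glue: Bystander: small yellow glue bottle with a black cap, 32 mm across, 85 mm high. Origin: centre of its underside.
Not all that is in view belongs to the job. What is shaped like the tower but purple is not meant.

How it is judged:
At the end, for the whole second after the job is handed in: Tower upright on the board (foot within 3 mm, tilt and twist under 0.05 rad), the edge between its blank faces within 4 mm of the inside corner, bearing on nave and wing with over 1.5 N each, at rest, fingers still on it, through the last second (contact force between tower and nave above 1.5 N and contact force between tower and wing above 1.5 N and contact force between the fingers and tower above 1 N and horizontal distance between heel and corner below 0.004 m and z of heel in the frame of corner between -0.003 and 0.003 m and angle between the x axis of tower and the x axis of board, either way round below 0.05 rad and angle between tower's own z axis and vertical below 0.05 rad and linear speed of tower below 0.02 m/s); the arm keeps its last pose, push and grip.
It fails at once if a church wall is rammed with more than 60 N (contact force between tower and nave above 60 N or contact force between tower and wing above 60 N).
It fails at once if a bystander is moved by more than 15 mm (distance of any of round_tower, temple, glue from where it was at the start of the episode above 0.015 m).
It also fails if it takes over 53 s, if anything falls off the work surface, if the arm or the gripper's body presses on something with over 40 N, if the wrist force passes 120 N, or if a joint passes its speed limit or range.

## Working session

There is one attempt and no reset: what is moved stays moved. The work goes in short steps, Python scripts to look and compute and a tool call to move; the robot and the scene stay as the last step left them, time stands still between calls to the robot, and variables do not carry over. Pictures are saved under pics/ and viewed, at most 10 in all, crops included, and the job is handed in when it is done.

Besides the shell and the picture viewer there is one more tool, called after ">>>" as name(argument=value, ...) on one line, values as JSON. servo_tool: Moves the arm, as the interface text tells. Its arguments: {"type":"object","properties":{"motion":{"type":"array"},"grip_force":{"type":"number"}},"required":["motion"]}

```bash
mkdir -p pics; cat > h.py <<'E'
import numpy as np, cv2
from plant import manip
def grab(n):
    m=manip.camera_model(n); p,d=manip.grab_frame(n); return p,d,m
def save(n,p): cv2.imwrite('pics/'+n,p[:,:,::-1])
def cloud(d,m):
    v,u=np.indices(d.shape); P=np.stack([(u-m['cx'])/m['fx']*d,(v-m['cy'])/m['fy']*d,d],-1)
    T=np.array(m['world_from_camera']); W=P@T[:3,:3].T+T[:3,3]; W[d==0]=np.nan; return W
E
python3 - <<'E'
from h import *
print(manip.get_state())
out=[]
for n in('scene','side'):
    p,d,m=grab(n); np.savez(n+'.npz',p=p,d=d,**{k:np.array(v) for k,v in m.items()}); save(n+'0.png',p)
    print(n,np.round(m['world_from_camera'],3).tolist(),m['fx'],(d==0).mean())
E
```

```text
{'time': 0.0, 'joint_positions': array([-9.73944974e-01,  3.59385173e-01,  1.10472461e-02, -3.67387485e-04,
       -1.22410598e+00, -2.88094969e-01]), 'qd': array([ 7.02329160e-05,  1.07382362e-03, -7.61353367e-04,  1.62021525e-03,
       -7.05863420e-04, -3.86481612e-04]), 'joint_efforts': array([-1.36001989e-03, -5.83321381e+01,  2.93416983e+01,  6.93691358e+00,
       -5.99665189e-03, -5.08029211e-05]), 'ee_pos': array([ 0.20494397, -0.64263079,  0.23835662]), 'orientation': array([-1.96645990e-04, -1.53703846e-01,  9.88116602e-01,  8.18404642e-04]), 'wrist_force': array([-1.08005369,  1.04013557, -0.25061806]), 'ft_torque': array([ 0.01385514, -0.00443594, -0.06833408]), 'grip_force': 0.0, 'gripper_width': 0.08542979677354283}
scene [[-0.581, 0.679, -0.448, 1.159], [0.814, 0.478, -0.331, 0.414], [-0.011, -0.557, -0.83, 1.258], [0.0, 0.0, 0.0, 1.0]] 504.128054932012 0.00407312925170068
side [[-0.869, -0.382, 0.315, 0.155], [-0.495, 0.667, -0.557, 0.644], [0.003, -0.64, -0.768, 1.033], [0.0, 0.0, 0.0, 1.0]] 479.5106848893383 0.0039115646258503405
```

View pics/scene0.png

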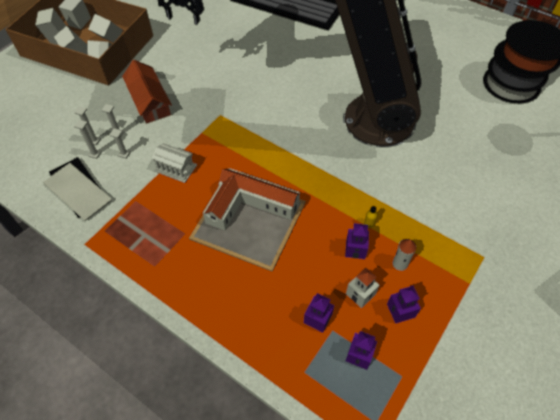

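View pics/side0.png

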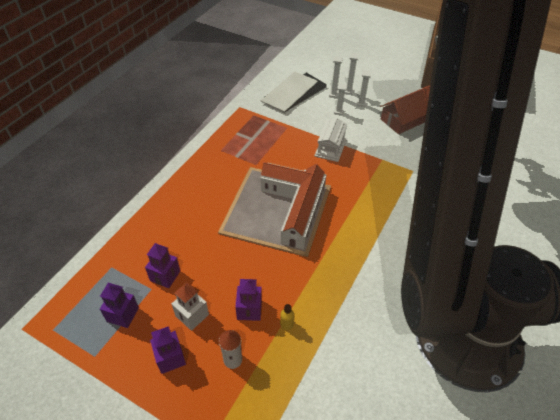

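Candidates: white square tower (scene 363,288; side 189,305). Look-alikes: purple copies (scene 358,240; 404,303; 319,311; 362,349), the white round tower (404,253). I choose the white square one with the red roof. A close crop checks it, and depth gives its pose.

```bash
cat > m1.py <<'E'
from h import *
C=[];K=[]
for n in('scene','side'):
    z=np.load(n+'.npz'); W=cloud(z['d'],z); C.append(W.reshape(-1,3)); K.append(z['p'].reshape(-1,3)); 
    for uv in ([(363,288),(245,225),(358,240),(404,303),(319,311),(362,349),(404,253),(373,214),(172,162)] if n=='scene' else [(189,305),(265,210),(250,300),(168,350),(162,265),(118,305),(232,350),(288,318),(330,140)]): print(n,uv,W[uv[1],uv[0]].round(3))
C=np.vstack(C);K=np.vstack(K); ok=(C[:,2]>.01)&(C[:,2]<.16)&(C[:,0]>.1)&(C[:,0]<1); np.savez('c.npz',C=C[ok],K=K[ok])
C=C[ok];K=K[ok].astype(int)
# top-down occupancy map, 1 px = 2 mm; height clusters
h=(C[:,2]>.03); 
img=np.zeros((500,600),np.uint8); ij=((C[h][:,:2]-[0.1,-0.7])/.002).astype(int); q=(ij>=0).all(1)&(ij[:,0]<500)&(ij[:,1]<600); img[ij[q,0],ij[q,1]]=255
img=cv2.morphologyEx(img,cv2.MORPH_CLOSE,np.ones((5,5)))
n,l,s,c=cv2.connectedComponentsWithStats(img)
lab=np.zeros(len(ij),int); lab[q]=l[ij[q,0],ij[q,1]]
for i in range(1,n):
    if s[i,4]<60: continue
    P=C[h][lab==i]; k=K[h][lab==i]; r=cv2.minAreaRect((P[:,:2]*1000).astype(np.float32)); print(i,len(P),'rect mm',np.round(r[0]),np.round(r[1]),round(r[2],1),'zmax',P[:,2].max().round(3),np.median(k,0))
E
python3 m1.py; python3 -c "
from h import *
p=np.load('scene.npz')['p'][210:380,290:430];save('crop.png',cv2.resize(p,None,fx=4,fy=3.5*4/3.5*.88,interpolation=2)[:600])"
```

```text
scene (363, 288) [0.606 0.275 0.085]
scene (245, 225) [ 0.594 -0.114  0.007]
scene (358, 240) [0.491 0.194 0.082]
scene (404, 303) [0.588 0.378 0.096]
scene (319, 311) [0.725 0.219 0.096]
scene (362, 349) [0.747 0.351 0.099]
scene (404, 253) [0.469 0.314 0.104]
scene (373, 214) [0.386 0.183 0.068]
scene (172, 162) [ 0.569 -0.408  0.064]
side (189, 305) [0.572 0.281 0.084]
side (265, 210) [ 0.595 -0.093  0.012]
side (250, 300) [nan nan nan]
side (168, 350) [0.55  0.386 0.077]
side (162, 265) [0.691 0.225 0.081]
side (118, 305) [0.71  0.358 0.081]
side (232, 350) [0.427 0.327 0.101]
side (288, 318) [0.372 0.187 0.059]
side (330, 140) [ 0.537 -0.379  0.075]
1 171 rect mm [150. 101.] [ 14. 104.] 32.3 zmax 0.16 [26. 21. 17.]
2 2108 rect mm [ 398. -662.] [135. 116.] 63.5 zmax 0.11 [83. 51. 34.]
3 381 rect mm [380. 178.] [35. 32.] 40.8 zmax 0.09 [115.  88.  21.]
4 1034 rect mm [443. 312.] [46. 47.] 50.4 zmax 0.136 [103.  66.  41.]
5 1416 rect mm [477. 189.] [60. 58.] 27.1 zmax 0.131 [64. 28. 68.]
6 5711 rect mm [ 550. -122.] [178. 238.] 13.0 zmax 0.101 [116.  71.  47.]
7 1412 rect mm [ 551. -426.] [ 72. 112.] 10.3 zmax 0.086 [165. 165. 150.]
8 1678 rect mm [566. 378.] [58. 59.] 51.5 zmax 0.135 [60. 25. 68.]
9 375 rect mm [ 554. -677.] [35. 37.] 18.0 zmax 0.13 [112. 113. 102.]
10 1572 rect mm [586. 269.] [58. 62.] 79.8 zmax 0.132 [111.   84.5  75. ]
11 325 rect mm [ 605. -598.] [32. 36.] 24.5 zmax 0.111 [112. 112. 102.]
14 457 rect mm [ 658. -674.] [31. 38.] 18.6 zmax 0.149 [109. 110. 100.]
15 1524 rect mm [709. 212.] [61. 60.] 6.6 zmax 0.135 [60. 26. 67.]
16 1686 rect mm [729. 348.] [61. 58.] 12.5 zmax 0.132 [56. 25. 70.]
```

View pics/crop.png

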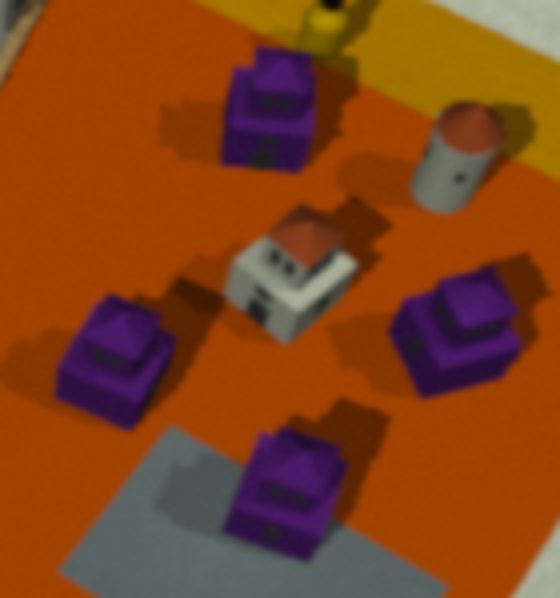

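The crop shows the white tower with the door on its lower-left face (crop 257,305) and the tall window on its lower-right face (322,300), so +x points lower-left. That is about -10° in world. Next: fits of tower and church.

```bash
cat > m2.py <<'E'
from h import *
from scipy.optimize import least_squares
z=np.load('c.npz');C=z['C'];K=z['K'].astype(int)
def line(P):
    for _ in range(4):
        c=np.median(P,0) if _==0 else P.mean(0); w=np.linalg.svd(P-P.mean(0))[2][1]; e=(P-P.mean(0))@w; P=P[abs(e)<max(.0015,2*e.std())] if _ else P
    return P.mean(0),w,((P-P.mean(0))@w).std(),len(P)
def face(P,c,ang,dist,tol=.006,lat=.024):
    n=np.array([np.cos(ang),np.sin(ang)]);t=np.array([-n[1],n[0]]); q=(P-c)@n; s=(abs(q-dist)<tol)&(abs((P-c)@t)<lat)
    if s.sum()<15: return None
    m,w,sd,k=line(P[s]); w=w*np.sign(w@n); return np.degrees(np.arctan2(w[1],w[0])).round(2),m.round(4),sd.round(4),k
zz=C[:,2]
c=np.array([.586,.269]); near=np.linalg.norm(C[:,:2]-c,axis=1)<.06
for lo,hi,nm,dd in((.012,.055,'shaft',.028),(.068,.105,'bell',.017)):
    P=C[near&(zz>lo)&(zz<hi)][:,:2]; r=cv2.minAreaRect((P*1000).astype(np.float32)); print(nm,r)
    for k in range(4): print(k*90,face(P,c,np.radians(-10.2+90*k),dd,.006,dd*.8))
T=C[near&(zz>.1255)]; print('tip',T.mean(0),len(T))
# church
b=np.radians(13); R=np.array([[np.cos(b),-np.sin(b)],[np.sin(b),np.cos(b)]])
P=C[(zz>.02)&(zz<.058)&(np.linalg.norm(C[:,:2]-[.55,-.12],axis=1)<.2)][:,:2]@R   # board-axis coords
h,e=np.histogram(P[:,0],bins=np.arange(.3,.8,.004)); print([(round(e[i],3),h[i]) for i in np.argsort(-h)[:5]])
h,e=np.histogram(P[:,1],bins=np.arange(-.5,.2,.004)); print([(round(e[i],3),h[i]) for i in np.argsort(-h)[:5]])
np.save('P.npy',P)
S=C[(zz>.004)&(zz<.115)&(np.linalg.norm(C[:,:2]-[.55,-.12],axis=1)<.22)]
r=S[S[:,2]>.085]; print('ridge pts',len(r))
Q=r[:,:2]@R; print(Q.min(0),Q.max(0))
E
python3 m2.py
```

```text
shaft ((585.4917602539062, 268.6485290527344), (57.63512420654297, 62.12749481201172), 79.064453125)
0 (np.float64(-12.08), array([0.6137, 0.264 ]), np.float64(0.0009), 100)
90 (np.float64(77.95), array([0.591 , 0.2953]), np.float64(0.0005), 136)
180 (np.float64(168.33), array([0.5583, 0.2738]), np.float64(0.0007), 147)
270 None
bell ((585.8804931640625, 266.2630615234375), (42.72101974487305, 52.092689514160156), 70.92793273925781)
0 (np.float64(-12.53), array([0.6031, 0.2665]), np.float64(0.0008), 59)
90 (np.float64(78.15), array([0.5892, 0.2846]), np.float64(0.0006), 71)
180 (np.float64(168.03), array([0.569 , 0.2718]), np.float64(0.0007), 87)
270 None
tip [0.58570615 0.26916769 0.1275062 ] 36
[(np.float64(0.484), np.int64(261)), (np.float64(0.42), np.int64(112)), (np.float64(0.488), np.int64(94)), (np.float64(0.592), np.int64(86)), (np.float64(0.588), np.int64(67))]
[(np.float64(-0.292), np.int64(380)), (np.float64(-0.128), np.int64(158)), (np.float64(-0.132), np.int64(124)), (np.float64(-0.296), np.int64(81)), (np.float64(-0.288), np.int64(39))]
ridge pts 1563
[ 0.43711063 -0.3601864 ] [ 0.59724334 -0.12346347]
```

```bash
python3 - <<'E'
import numpy as np
P=np.load('P.npy')
def fit(P):
    for _ in range(4):
        w=np.linalg.svd(P-P.mean(0),full_matrices=False)[2][1]; e=(P-P.mean(0))@w; m=P.mean(0); P=P[abs(e)<max(.001,2*e.std())]
    return w,m,len(P),e.std()
N=P[(abs(P[:,0]-.486)<.007)&(P[:,1]>-.275)&(P[:,1]<-.145)]
W=P[(abs(P[:,1]+.290)<.007)&(P[:,0]>.5)&(P[:,0]<.585)]
E=P[(abs(P[:,0]-.592)<.006)&(P[:,1]<-.30)]
G=P[(abs(P[:,1]+.130)<.006)&(P[:,0]<.48)]
R=np.array([[np.cos(np.radians(13)),-np.sin(np.radians(13))],[np.sin(np.radians(13)),np.cos(np.radians(13))]])
r={}
for n,Q in dict(nave=N,wing=W,wend=E,nend=G).items():
    w,m,k,s=fit(Q); w=w*np.sign(w.sum() if abs(w).max()>.9 else 1); r[n]=(w,w@m); a=np.degrees(np.arctan2(w[1],w[0])); print(n,round(a,2),m.round(4),k,s.round(4))
A=np.array([r['nave'][0],r['wing'][0]]); c=np.linalg.solve(A,[r['nave'][1],r['wing'][1]]); print('corner uv',c,'world',R@c)
E
```

```text
nave -0.9 [ 0.4866 -0.208 ] 265 0.0014
wing 89.22 [ 0.543  -0.2902] 333 0.0012
wend -1.86 [ 0.5926 -0.3279] 100 0.0011
nend 89.19 [ 0.4508 -0.1277] 204 0.0009
corner uv [ 0.48529004 -0.28941388] world [ 0.53795604 -0.17282972]
```

Tower: centre (0.586, 0.268), yaw -12.0°, with widths agreeing at 56 mm. Corner: (0.538, -0.173), board yaw about 12.1°. Wall lengths agree too (161 and 106–108 mm). Setting out with a bowed path.

>>> servo_tool(motion=[[[8.5,-3.1,1.6,0,0],[8.5,-3.1,1.6,0,0],[8.5,-3.1,1.6,0,0],[8.5,-3.1,1.6,0,0],[8.5,-3.1,1.6,0,0],[8.5,-3.1,1.6,0,0],[8.5,-3.1,1.6,0,0],[8.5,-3.1,1.6,0,0],[8.5,-3.1,1.6,0,0],[8.5,-3.1,1.6,0,0],[8.5,-3.1,1.6,0,0],[8.5,-3.1,1.6,0,0]]])

```text
time: 1.3
ee_pos: [0.5018, -0.3458, 0.239]
orientation: [-0.0, -0.154, 0.988, 0.0]
wrist_force: [0.1, -0.2, 0.2]
gripper_width: 0.085
grip_force: 0.0
```

>>> servo_tool(motion=[[[8.5,-2.2,4.4,0,0],[8.5,-2.2,4.4,0,0],[8.5,-2.2,4.4,0,0],[8.5,-2.2,4.4,0,0],[8.5,-2.2,4.4,0,0],[8.5,-2.2,4.4,0,0],[8.5,-2.2,4.4,0,0],[8.5,-2.2,4.4,0,0],[8.5,-2.2,4.4,0,0],[8.5,-2.2,4.4,0,0],[8.5,-2.2,4.4,0,0],[8.5,-2.2,4.4,0,0]]])

```text
time: 2.5
ee_pos: [0.592, 0.2382, 0.2391]
orientation: [-0.0, -0.154, 0.988, -0.0]
wrist_force: [0.4, -0.2, -0.2]
gripper_width: 0.0851
grip_force: 0.0
```

>>> servo_tool(motion=[[[8.5,0,0,0,-7.5],[8.5,0,0,0,-7.5],[8.5,0,0,0,-7.5],[8.5,0,0,0,-7.5],[8.5,0,0,0,-7.5],[8.5,0,0,0,-7.5],[8.5,0,0,0,-7.5],[8.5,0,0,0,-7.5],[8.5,0,0,0,0],[8.5,0,0,0,0]]])

```text
time: 3.5
ee_pos: [0.5921, 0.2361, 0.239]
orientation: [-0.0, -0.626, 0.78, 0.0]
wrist_force: [0.1, 1.2, -0.0]
gripper_width: 0.0849
grip_force: 0.0
```

Helper for converting world shifts to tool shifts, plus one wrist look.

```bash
cat >> h.py <<'E'
from scipy.spatial.transform import Rotation as Ro
def tool(target,s=None):
    s=s or manip.get_state(); w,x,y,z=s['orientation']; R=Ro.from_quat([x,y,z,w]).as_matrix()
    ty=np.degrees(np.arctan2(R[1,1],R[0,1])); return (R.T@(np.array(target)-s['ee_pos'])*100).round(2), round(ty,2)
E
python3 - <<'E'
from h import *
p,d,m=grab('wrist'); save('w1.png',p)
W=cloud(d,m)
P=W[(np.linalg.norm(W[...,:2]-[.5856,.2677],axis=-1)<.05)]; zz=P[:,2]
for lo,hi in((.055,.066),(.1,.14)):
    Q=P[(zz>lo)&(zz<hi)]; print(len(Q),cv2.minAreaRect((Q[:,:2]*1000).astype(np.float32)) if len(Q) else '',np.median(Q[:,2]) if len(Q) else '')
if (zz>.125).any(): print('tip',P[zz>.125].mean(0))
print(tool([.5856,.2677,.239]))
E
```

```text
1440 ((586.1083984375, 269.0611877441406), (56.09885025024414, 56.089439392089844), 78.09886169433594) 0.06161249034705965
1856 ((586.0433349609375, 268.7917785644531), (36.96053695678711, 37.5506591796875), 77.73030853271484) 0.11450271505604209
tip [0.57139181 0.23159811 0.3001757 ]
(array([-2.94,  1.32,  0.  ]), np.float64(167.48))
```

View pics/w1.png

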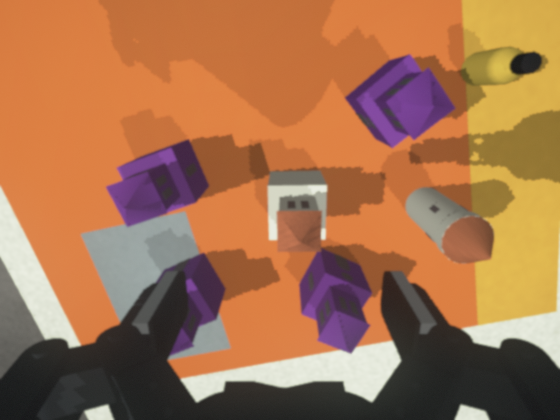

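>>> servo_tool(motion=[[[8.0,-1.5,0.65,0,-0.5],[7.0,-1.55,0.65,0,0],[6.5,0,0,2.5,0],[6.5,0,0,2.5,0],[6.5,0,0,2.5,0],[6.5,0,0,2.5,0],[6.5,0,0,2.5,0],[6.5,0,0,2.0,0],[6.5,0,0,1.7,0],[6.5,0,0,0,0],[6.5,0,0,0,0]]])

```text
time: 4.65
ee_pos: [0.5858, 0.2696, 0.0774]
orientation: [-0.0, -0.631, 0.776, -0.0]
wrist_force: [1.0, -0.2, 0.8]
gripper_width: 0.0647
grip_force: 0.0
```

>>> servo_tool(motion=[[[5,0,0,0,0],[4,0,0,0,0],[3,0,0,0,0],[3,0,0,0,0],[2.5,0,0,0,0],[2.5,0,0,0,0],[2.5,0,0,0,0],[2.5,0,0,0,0],[2.5,0,0,0,0]]], grip_force=70)

```text
time: 5.55
ee_pos: [0.5859, 0.2688, 0.0774]
orientation: [0.0, -0.631, 0.776, 0.0]
wrist_force: [-0.7, 0.4, 1.4]
gripper_width: 0.0415
grip_force: 125.0
```

>>> servo_tool(motion=[[[2.5,0,0,0,0],[2.5,0,0,0,0],[2.5,0,0,0,0],[2.5,0,0,0,0]]])

```text
time: 5.95
ee_pos: [0.5859, 0.2687, 0.0774]
orientation: [0.0, -0.631, 0.776, -0.0]
wrist_force: [-0.7, 0.4, 2.3]
gripper_width: 0.0413
grip_force: 124.9
```

```bash
python3 - <<'E'
from h import *
s=manip.get_state(); print(s['gripper_width'],s['grip_force'],s['wrist_force'])
p,d,m=grab('side'); q,d,m=grab('scene')
save('g1.png',np.hstack([cv2.resize(p[240:340,140:240],(400,400)),cv2.resize(q[230:330,310:410],(400,400))]))
E
```

```text
0.041253592573764576 124.9264403572306 [-0.65998911  0.35690964  2.32062353]
```

View pics/g1.png

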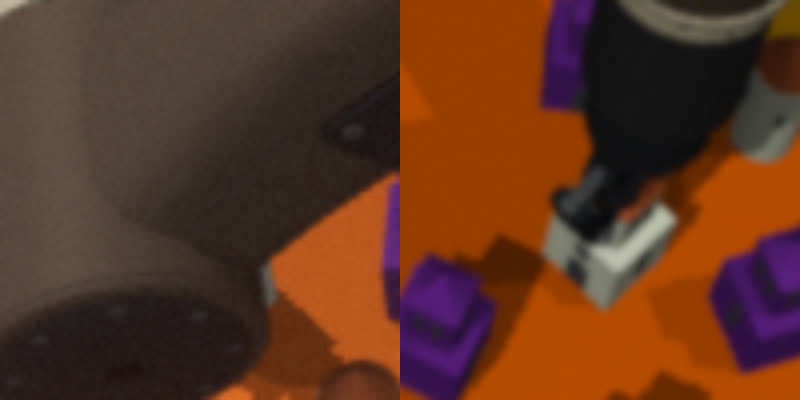

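The grip holds the bell stage just above the shaft (right half, 600,200). The width reads 41 mm rather than 34, so I test the grip with a small lift and check.

>>> servo_tool(motion=[[[2.5,0,0,-1,0],[2.5,0,0,-1,0],[2.5,0,0,-2,0],[2.5,0,0,-3,0],[2.5,0,0,-3,0],[2.5,0,0,-3,0],[2.5,0,0,-2,0],[2.5,0,0,0,0],[2.5,0,0,0,0]]])

```text
time: 6.95
ee_pos: [0.5858, 0.2687, 0.2282]
orientation: [0.001, -0.631, 0.776, 0.0]
wrist_force: [-0.4, 0.1, -1.7]
gripper_width: 0.0413
grip_force: 125.3
```

```bash
python3 - <<'E'
from h import *
s=manip.get_state(); print(s['gripper_width'],s['grip_force'],s['wrist_force'],s['ft_torque'],s['ee_pos'],s['joint_positions'].round(2))
q,d,m=grab('scene'); W=cloud(d,m); a,_,_=grab('wrist')
save('g2.png',np.hstack([cv2.resize(q[180:320,290:430],(400,400)),cv2.resize(a,(400,300))[:, :] if 0 else cv2.copyMakeBorder(cv2.resize(a,(400,300)),0,100,0,0,0)]))
white=(q.astype(int).max(-1)-q.astype(int).min(-1)<45)&(q.mean(-1)>75)
M=white&(np.linalg.norm(W[...,:2]-[.586,.269],axis=-1)<.06)&(W[...,2]>.05); P=W[M]; print(len(P),P.min(0),P.max(0))
E
```

```text
0.041334554489911614 125.32931361347437 [-0.41280773  0.06326537 -1.66523276] [-0.01598483  0.01255487  0.0550135 ] [0.58580191 0.26873722 0.2281824 ] [ 0.73  0.32 -0.08 -0.   -1.18 -0.94]
947 [0.53937531 0.21793537 0.15318132] [0.63763075 0.32827743 0.65619936]
```

View pics/g2.png

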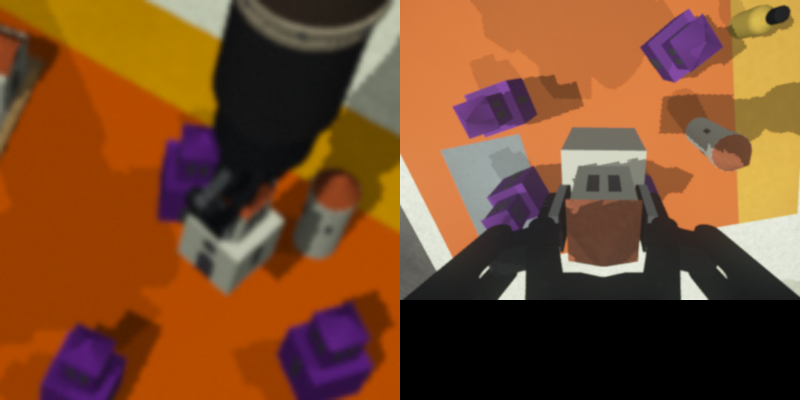

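The tower is lifted cleanly and upright (right half: roof at 600,230 between the fingers), weighing about 1.7 N. Carrying it over to hover 30 mm out from both walls and turning it by 24°.

>>> servo_tool(motion=[[[2.5,1.5,-0.3,0,0],[2.5,3.3,-0.66,0,0],[2.5,3.3,-0.66,0,0],[2.5,3.3,-0.66,0,0],[2.5,3.3,-0.66,0,0],[2.5,3.3,-0.66,0,0],[2.5,3.3,-0.66,0,0],[2.5,3.3,-0.66,0,0],[2.5,3.3,-0.66,0,0],[2.5,3.3,-0.66,0,0],[2.5,3.3,-0.66,0,0],[2.5,2.0,-0.4,0,0]]])

```text
time: 8.25
ee_pos: [0.5815, -0.1062, 0.2264]
orientation: [-0.001, -0.63, 0.777, 0.0]
wrist_force: [-0.4, 0.1, -0.9]
gripper_width: 0.0413
grip_force: 125.3
```

>>> servo_tool(motion=[[[2.5,0,0,0,-6],[2.5,0,0,0,-6],[2.5,0,0,0,-6],[2.5,0,0,0,-6],[2.5,0,0,0,0],[2.5,0,0,0,0]]])

```text
time: 8.85
ee_pos: [0.5821, -0.1039, 0.2268]
orientation: [0.0, 0.777, -0.629, -0.0]
wrist_force: [0.3, 0.3, -0.4]
gripper_width: 0.0414
grip_force: 125.3
```

```bash
cat > m3.py <<'E'
from h import *
s=manip.get_state(); print(s['ee_pos'],s['wrist_force'],s['gripper_width'],tool([.5825,-.104,s['ee_pos'][2]],s))
p,d,m=grab('wrist'); W=cloud(d,m); save('w3.png',p)
q,d2,m2=grab('side'); W2=cloud(d2,m2); o,d3,m3=grab('scene'); W3=cloud(d3,m3)
C=np.vstack([x.reshape(-1,3) for x in(W,W2,W3)]); C=C[np.isfinite(C).all(1)]; zz=C[:,2]
b=np.radians(12.1); R=np.array([[np.cos(b),-np.sin(b)],[np.sin(b),np.cos(b)]])
U=(C[:,:2]-[.538,-.173])@R*1000   # board axes from corner, mm
zf=s['ee_pos'][2]-.0774
def fit(sel,ax,nm):
    P=U[sel]
    if len(P)<30: print(nm,len(P)); return
    for _ in range(4):
        k=np.polyfit(P[:,1-ax],P[:,ax],1); e=P[:,ax]-np.polyval(k,P[:,1-ax]); P=P[abs(e)<max(1,2*e.std())]
    print(nm,'slope deg',np.degrees(k[0]).round(2),'at28',np.polyval(k,28).round(1),'at mean',P[:,ax].mean().round(1),len(P),e.std().round(2))
w=(zz>.02)&(zz<.058)
fit(w&(abs(U[:,0])<6)&(U[:,1]>15)&(U[:,1]<145),0,'nave')
fit(w&(abs(U[:,1])<6)&(U[:,0]>10)&(U[:,0]<100),1,'wing')
t=(zz>zf+.008)&(zz<zf+.055); c=(s['ee_pos'][:2]-[.538,-.173])@R*1000; print('tcp uv',c)
for ax in(0,1):
  for sg in(-1,1):
    fit(t&(abs(U[:,ax]-c[ax]-28*sg)<6)&(abs(U[:,1-ax]-c[1-ax])<24),ax,'tower face %d%+d'%(ax,sg))
E
python3 m3.py
```

```text
[ 0.58214674 -0.10388904  0.226765  ] [ 0.31548939  0.33528252 -0.44350979] 0.04141983782047519 (array([ 0.02, -0.03, -0.  ]), np.float64(-168.0))
nave slope deg -0.16 at28 0.5 at mean 0.5 583 0.25
wing slope deg 0.44 at28 0.2 at mean 0.4 328 1.17
tcp uv [57.65288128 58.32156301]
tower face 0-1 slope deg 0.64 at28 28.1 at mean 28.4 67 0.38
tower face 0+1 slope deg 0.2 at28 85.1 at mean 85.3 146 1.11
tower face 1-1 slope deg -0.75 at28 30.5 at mean 30.1 2143 0.19
tower face 1+1 slope deg -0.29 at28 85.2 at mean 85.1 285 0.94
```

The tower is parallel to the walls within about 0.5°, with gaps of ~28 mm (nave) and ~30 mm (wing). Lowering onto the board.

>>> servo_tool(motion=[[[2.5,0,0,1.5,0],[2.5,0,0,2.5,0],[2.5,0,0,2.5,0],[2.5,0,0,2.5,0],[2.5,0,0,2,0],[2.5,0,0,1.5,0],[2.5,0,0,1.0,0],[2.5,0,0,0.3,0],[2.5,0,0,0,0],[2.5,0,0,0,0]]])

```text
time: 10.0
ee_pos: [0.5832, -0.1035, 0.0901]
orientation: [-0.0, 0.778, -0.628, 0.001]
wrist_force: [0.2, 0.3, -0.9]
gripper_width: 0.0417
grip_force: 125.3
```

>>> servo_tool(motion=[[[2.5,0,0,0.1,0],[2.5,0,0,0.1,0],[2.5,0,0,0,0],[2.5,0,0,0,0]]])

```text
time: 10.4
ee_pos: [0.5827, -0.1035, 0.0875]
orientation: [-0.0, 0.778, -0.628, 0.0]
wrist_force: [0.6, -0.6, -0.0]
gripper_width: 0.0414
grip_force: 125.3
```

>>> servo_tool(motion=[[[2.5,0,0,0.1,0],[2.5,0,0,0,0],[2.5,0,0,0.05,0],[2.5,0,0,0,0]]])

```text
time: 10.8
ee_pos: [0.5826, -0.1035, 0.0857]
orientation: [0.0, 0.778, -0.628, -0.0]
wrist_force: [0.2, -0.5, -0.7]
gripper_width: 0.0415
grip_force: 125.3
```

>>> servo_tool(motion=[[[2.5,0,0,0.1,0],[2.5,0,0,0,0],[2.5,0,0,0,0]]])

```text
time: 11.1
ee_pos: [0.5829, -0.1035, 0.0853]
orientation: [-0.0, 0.778, -0.628, 0.0]
wrist_force: [-1.5, 1.0, 5.4]
gripper_width: 0.0418
grip_force: 124.4
```

>>> servo_tool(motion=[[[2.5,0,0,-0.05,0],[2.5,0.4,0.4,0,0],[2.5,0.4,0.4,0,0],[2.5,0.4,0.4,0,0],[2.5,0.4,0.4,0,0],[2.5,0.4,0.4,0,0],[2.5,0.4,0.3,0,0],[2.5,0,0,0,0],[2.5,0,0,0,0]]])

```text
time: 12.0
ee_pos: [0.5648, -0.1323, 0.0853]
orientation: [0.0, 0.778, -0.628, -0.0]
wrist_force: [-0.1, -0.8, 4.3]
gripper_width: 0.0415
grip_force: 124.5
```

```bash
python3 m3.py
```

```text
[ 0.56480615 -0.13225636  0.08530505] [-0.11406384 -0.76373837  4.31748638] 0.041518966729845216 (array([-2.39, -2.33, -0.  ]), np.float64(-167.82))
nave slope deg 0.01 at28 0.3 at mean 0.4 741 0.26
wing slope deg -3.57 at28 6.2 at mean 5.2 435 0.97
tcp uv [34.75122491 34.21938034]
tower face 0-1 slope deg 1.13 at28 5.3 at mean 5.4 30 0.33
tower face 0+1 slope deg -0.38 at28 61.9 at mean 61.8 119 1.42
tower face 1-1 slope deg -0.6 at28 5.9 at mean 5.8 777 0.2
tower face 1+1 slope deg -0.6 at28 60.6 at mean 60.6 225 1.2
```

Gaps are ~5 mm each. Creeping in 0.5 mm at a time and watching the force, starting with the nave (tool +y).

>>> servo_tool(motion=[[[2.5,0,0.1,0,0],[2.5,0,0.1,0,0],[2.5,0,0.1,0,0],[2.5,0,0.1,0,0],[2.5,0,0,0,0],[2.5,0,0,0,0]]])

```text
time: 12.75
ee_pos: [0.5615, -0.1325, 0.0854]
orientation: [-0.0, 0.778, -0.628, 0.0]
wrist_force: [2.3, 0.3, 3.8]
gripper_width: 0.0412
grip_force: 124.6
```

>>> servo_tool(motion=[[[2.5,0.1,0,0,0],[2.5,0.1,0,0,0],[2.5,0.1,0,0,0],[2.5,0.1,0,0,0],[2.5,0,0,0,0],[2.5,0,0,0,0]]])

```text
time: 13.35
ee_pos: [0.5623, -0.136, 0.086]
orientation: [-0.0, 0.778, -0.628, 0.0]
wrist_force: [-0.7, 5.2, 10.4]
gripper_width: 0.0412
grip_force: 124.5
```

>>> servo_tool(motion=[[[2.5,0,0.05,0,0],[2.5,0,0.05,0,0],[2.5,0,0,0,0],[2.5,0,0,0,0]]])

```text
time: 13.75
ee_pos: [0.5621, -0.1361, 0.0861]
orientation: [-0.001, 0.778, -0.628, 0.001]
wrist_force: [1.8, 4.7, 8.3]
gripper_width: 0.0416
grip_force: 124.9
```

>>> servo_tool(motion=[[[2.5,0,0,-0.08,0],[2.5,0,0,0,0],[2.5,0,0,0,0]]])

```text
time: 14.05
ee_pos: [0.5601, -0.1369, 0.0855]
orientation: [0.001, 0.778, -0.628, -0.001]
wrist_force: [-0.8, 0.0, 0.0]
gripper_width: 0.0417
grip_force: 132.9
```

```bash
python3 m3.py; python3 - <<'E'
from h import *
s=manip.get_state(); print(s['wrist_force'],s['ft_torque'])
a,_,_=grab('side'); b,_,_=grab('scene'); w=cv2.imread('pics/w3.png')[:,:,::-1]
save('p4.png',np.hstack([cv2.resize(a[150:270,210:350],(400,400)),cv2.resize(b[150:270,180:320],(400,400))]))
E
```

```text
[ 0.56013788 -0.13691778  0.08551424] [-0.80371413  0.00739827  0.028324  ] 0.04166572465867082 (array([-2.75, -2.88, -0.  ]), np.float64(-167.82))
nave slope deg 0.41 at28 -0.5 at mean 0.2 239 0.64
wing slope deg 0.28 at28 0.5 at mean 0.8 132 1.01
tcp uv [29.20955217 30.64008352]
tower face 0-1 slope deg -2.91 at28 -3.3 at mean -2.9 83 1.1
tower face 0+1 slope deg -0.25 at28 56.5 at mean 56.4 117 1.22
tower face 1-1 slope deg -1.52 at28 1.3 at mean 1.4 332 1.47
tower face 1+1 slope deg -1.26 at28 57.2 at mean 57.1 225 1.14
[-0.50190494 -1.18635594 -0.5862804 ] [ 0.04647708 -0.03452447 -0.0223993 ]
```

View pics/p4.png

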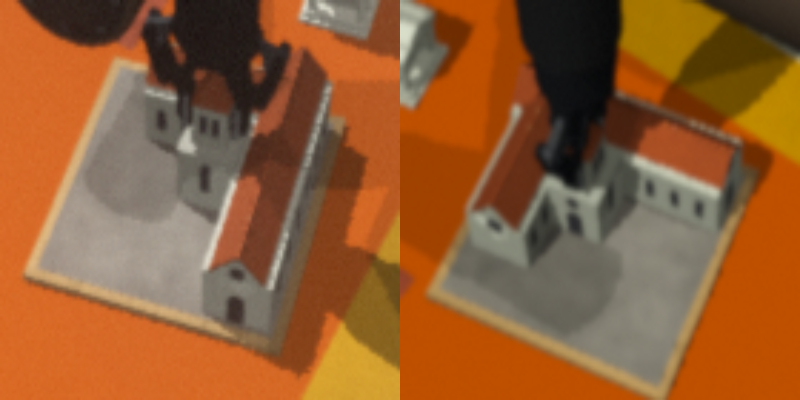

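View pics/w3.png

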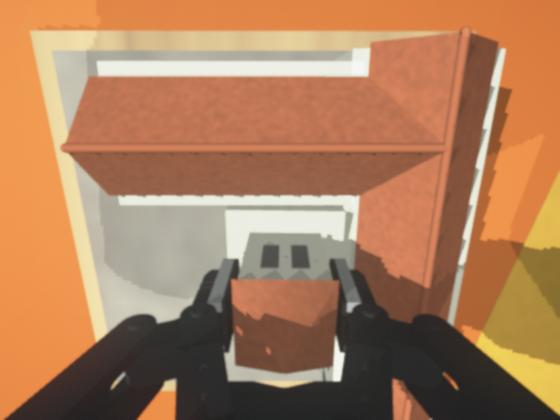

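Tower upright in the corner (window 205,180 left half; door 573,222 right half); about 1 mm from the nave and 2 mm from the wing. It had been sticking on the board by friction; it is unloaded now. Creeping on.

>>> servo_tool(motion=[[[2.5,0.05,0.05,0,0],[2.5,0.05,0.05,0,0],[2.5,0,0,0,0],[2.5,0,0,0,0]]])

```text
time: 14.7
ee_pos: [0.5604, -0.1379, 0.0861]
orientation: [-0.0, 0.778, -0.628, -0.0]
wrist_force: [0.9, 1.1, -1.4]
gripper_width: 0.0415
grip_force: 133.4
```

>>> servo_tool(motion=[[[2.5,0.05,0,0,0],[2.5,0.05,0,0,0],[2.5,0,0,0,0],[2.5,0,0,0,0]]])

```text
time: 15.1
ee_pos: [0.5606, -0.1386, 0.0863]
orientation: [-0.0, 0.778, -0.628, -0.0]
wrist_force: [-1.2, 5.6, 1.9]
gripper_width: 0.0412
grip_force: 133.0
```

>>> servo_tool(motion=[[[2.5,0,0.05,0,0],[2.5,0,0.05,0,0],[2.5,0,0,0,0],[2.5,0,0,0,0]]])

```text
time: 15.5
ee_pos: [0.5604, -0.1387, 0.0864]
orientation: [-0.001, 0.778, -0.628, 0.0]
wrist_force: [1.2, 6.0, 0.9]
gripper_width: 0.0414
grip_force: 133.4
```

>>> servo_tool(motion=[[[2.5,0,0.05,0,0],[2.5,0,0.05,0,0],[2.5,0,0,0,0],[2.5,0,0,0,0]]])

```text
time: 15.9
ee_pos: [0.56, -0.1389, 0.0864]
orientation: [-0.001, 0.778, -0.628, 0.001]
wrist_force: [2.6, 4.2, -0.5]
gripper_width: 0.0408
grip_force: 133.8
```

Both walls are touched (~3.5 N each). Increasing the press and settling the foot down.

>>> servo_tool(motion=[[[2.5,0,0,0.05,0],[2.5,0.05,0.05,0,0],[2.5,0.05,0.05,0,0],[2.5,0,0,0,0],[2.5,0,0,0,0],[2.5,0,0,0,0]]])

```text
time: 16.5
ee_pos: [0.5601, -0.1396, 0.0865]
orientation: [-0.002, 0.779, -0.628, 0.001]
wrist_force: [2.3, 7.7, 2.7]
gripper_width: 0.0411
grip_force: 133.5
```

>>> servo_tool(motion=[[[2.5,0.05,0.05,0,0],[2.5,0.05,0.05,0,0],[2.5,0,0,0,0],[2.5,0,0,0,0],[2.5,0,0,0,0]]])

```text
time: 17.0
ee_pos: [0.5601, -0.1402, 0.0868]
orientation: [-0.002, 0.779, -0.627, 0.002]
wrist_force: [3.6, 10.7, 3.3]
gripper_width: 0.0417
grip_force: 134.1
```

```bash
python3 m3.py; python3 - <<'E'
from h import *
s=manip.get_state(); b=np.radians(12.1); F=s['wrist_force']; print('nave',F[0]*np.cos(b)+F[1]*np.sin(b),'wing',-F[0]*np.sin(b)+F[1]*np.cos(b),F[2],s['ft_torque'],s['orientation'])
E
```

```text
[ 0.56012157 -0.14024155  0.08676873] [ 3.58302339 10.6588076   3.33864454] 0.041660420924491105 (array([-3.07, -2.96,  0.02]), np.float64(-167.73))
nave slope deg 0.34 at28 -0.3 at mean 0.2 230 0.75
wing slope deg -0.61 at28 1.3 at mean 0.7 142 1.12
tcp uv [28.49687914 27.39357563]
tower face 0-1 slope deg -1.41 at28 -3.5 at mean -3.2 393 1.29
tower face 0+1 slope deg -0.09 at28 56.0 at mean 56.0 112 1.14
tower face 1-1 slope deg 0.12 at28 -0.5 at mean -0.5 843 1.39
tower face 1+1 slope deg -0.9 at28 57.4 at mean 57.4 241 1.18
nave 5.819245030560156 wing 10.23847544431786 2.1842382751011677 [ 4.08109622 -1.59692039  0.372971  ] [-0.00235448  0.77863913 -0.62746472  0.00189552]
```

Nave ~6 N, wing ~10 N. TCP z has crept up, so I check the tilt directly from the visible door and window faces.

```bash
cat > m4.py <<'E'
from h import *
b=np.radians(12.1); R=np.array([[np.cos(b),-np.sin(b)],[np.sin(b),np.cos(b)]])
s=manip.get_state(); c=(s['ee_pos'][:2]-[.538,-.173])@R*1000
Ds={n:[] for n in('side','scene')}
for n in Ds:
    for _ in range(4): p,d,m=grab(n); Ds[n].append(d)
    W=cloud(np.median(Ds[n],0),m).reshape(-1,3); W=W[np.isfinite(W).all(1)]; U=np.c_[(W[:,:2]-[.538,-.173])@R,W[:,2]]*1000
    for ax in(0,1):
        P=U[(abs(U[:,ax]-56.5)<7)&(abs(U[:,1-ax]-28)<23)&(U[:,2]>14)&(U[:,2]<64)]
        if len(P)<40: continue
        for _ in range(5):
            A=np.c_[P[:,1-ax]-28,P[:,2]-38,np.ones(len(P))]; k=np.linalg.lstsq(A,P[:,ax],rcond=None)[0]; e=P[:,ax]-A@k; P=P[abs(e)<max(1,2*e.std())]
        print(n,'face',ax,'twist',k[0].round(3),'lean',k[1].round(3),'pos',k[2].round(1),len(P),e.std().round(2))
    T=U[(abs(U[:,0]-28)<27)&(abs(U[:,1]-28)<27)&(U[:,2]>60)&(U[:,2]<80)]; print(n,'shaft top z?',np.percentile(T[:,2],[5,25,50]).round(1) if len(T) else 0)
E
python3 m4.py
```

```text
side face 1 twist -0.016 lean -0.028 pos 57.1 168 0.75
side shaft top z? [70.4 72.9 74. ]
scene face 0 twist 0.009 lean -0.008 pos 56.2 110 0.56
scene face 1 twist -0.004 lean -0.038 pos 57.9 77 0.43
scene shaft top z? [70.  71.3 72.6]
```

The window face leans ~0.03 rad towards the wing: the tower slipped a little in the pads while its foot dragged. I back off, let it stand flat on the board, regrip harder and press with the foot unloaded.

>>> servo_tool(motion=[[[2.5,-0.1,-0.1,0,0],[2.5,-0.1,-0.05,0,0],[2.5,-0.05,0,0,0],[2.5,0,0,0,0],[2.5,0,0,0,0]]])

```text
time: 18.05
ee_pos: [0.56, -0.1386, 0.0861]
orientation: [-0.001, 0.778, -0.628, 0.001]
wrist_force: [3.5, 5.0, -0.5]
gripper_width: 0.0413
grip_force: 133.6
```

>>> servo_tool(motion=[[[4.4,0,0,0,0],[4.8,0,0,0,0],[5.2,0,0,0,0],[5.2,0,0,0,0],[5.2,0,0,0,0],[5.2,0,0,0,0],[5.2,0,0,0,0]]], grip_force=20)

```text
time: 18.75
ee_pos: [0.5578, -0.1391, 0.0855]
orientation: [0.0, 0.778, -0.628, -0.0]
wrist_force: [-0.4, 0.4, -1.3]
gripper_width: 0.0519
grip_force: 43.5
```

```bash
python3 m4.py
```

```text
side face 1 twist -0.012 lean -0.011 pos 57.0 172 0.72
side shaft top z? [71.6 73.3 74.2]
scene face 0 twist 0.021 lean 0.011 pos 57.4 116 0.71
scene face 1 twist -0.022 lean -0.014 pos 57.7 75 0.42
scene shaft top z? [69.9 71.6 72.6]
```

>>> servo_tool(motion=[[[5.2,0,-0.15,0,0],[5.2,0,-0.12,0,0],[5.2,0,0,0,0],[5.2,0,0,0,0]]])

```text
time: 19.55
ee_pos: [0.5608, -0.1384, 0.0856]
orientation: [-0.0, 0.778, -0.628, 0.0]
wrist_force: [-1.5, 0.2, -0.1]
gripper_width: 0.0519
grip_force: 42.8
```

>>> servo_tool(motion=[[[4.6,0,0,0,0],[4.2,0,0,0,0],[3.8,0,0,0,0],[3.0,0,0,0,0],[2.5,0,0,0,0],[2.5,0,0,0,0],[2.5,0,0,0,0],[2.5,0,0,0,0]]], grip_force=120)

```text
time: 20.35
ee_pos: [0.5612, -0.1383, 0.0858]
orientation: [-0.0, 0.778, -0.628, 0.0]
wrist_force: [1.3, 3.9, 2.0]
gripper_width: 0.0411
grip_force: 130.2
```

>>> servo_tool(motion=[[[2.5,0,0,-0.05,0],[2.5,0,0,0,0],[2.5,0,0,0,0]]])

```text
time: 20.65
ee_pos: [0.5605, -0.1384, 0.086]
orientation: [0.0, 0.778, -0.628, -0.0]
wrist_force: [0.5, 3.5, 1.0]
gripper_width: 0.041
grip_force: 130.5
```

>>> servo_tool(motion=[[[2.5,0,0.05,0,0],[2.5,0,0.05,0,0],[2.5,0.03,0.05,0,0],[2.5,0,0,0,0],[2.5,0,0,0,0]]])

```text
time: 21.15
ee_pos: [0.56, -0.1389, 0.0862]
orientation: [-0.0, 0.778, -0.628, 0.0]
wrist_force: [3.4, 4.2, -1.9]
gripper_width: 0.0411
grip_force: 131.1
```

>>> servo_tool(motion=[[[2.5,0,0.05,0,0],[2.5,0.03,0.05,0,0],[2.5,0,0,0,0],[2.5,0,0,0,0],[2.5,0,0,0,0]]])

```text
time: 21.65
ee_pos: [0.5599, -0.1391, 0.0863]
orientation: [-0.001, 0.778, -0.628, 0.001]
wrist_force: [5.5, 4.5, -3.4]
gripper_width: 0.041
grip_force: 131.6
```

>>> servo_tool(motion=[[[2.5,0.05,0,0.02,0],[2.5,0.05,0,0,0],[2.5,0,0,0,0],[2.5,0,0,0,0],[2.5,0,0,0,0]]])

```text
time: 22.15
ee_pos: [0.56, -0.1397, 0.0865]
orientation: [-0.001, 0.778, -0.628, 0.001]
wrist_force: [2.7, 7.5, 0.9]
gripper_width: 0.0414
grip_force: 132.0
```

>>> servo_tool(motion=[[[2.5,0,0,0,0],[2.5,0,0,0,0],[2.5,0,0,0,0],[2.5,0,0,0,0],[2.5,0,0,0,0],[2.5,0,0,0,0],[2.5,0,0,0,0],[2.5,0,0,0,0]]])

```text
time: 22.95
ee_pos: [0.56, -0.1398, 0.0865]
orientation: [-0.001, 0.778, -0.628, 0.001]
wrist_force: [2.9, 7.8, 1.6]
gripper_width: 0.0409
grip_force: 132.0
```

```bash
python3 m4.py; python3 - <<'E'
from h import *
s=manip.get_state(); b=np.radians(12.1); F=s['wrist_force']; print('nave',F[0]*np.cos(b)+F[1]*np.sin(b),'wing',-F[0]*np.sin(b)+F[1]*np.cos(b),F[2],s['orientation'],s['time'])
E
```

```text
side face 1 twist -0.009 lean -0.036 pos 57.2 170 0.68
side shaft top z? [70.9 72.5 73.5]
scene face 0 twist 0.022 lean -0.008 pos 56.1 109 0.67
scene face 1 twist -0.012 lean -0.033 pos 57.8 75 0.44
scene shaft top z? [69.8 71.  72.3]
nave 4.9480262396496455 wing 6.313352571472199 1.4542498876132561 [-0.00116111  0.77843636 -0.62772178  0.00091856] 23.35
```

Everything is in tolerance, with a lean of ~0.03 rad. I ease the push slightly to gain margin.

>>> servo_tool(motion=[[[2.5,-0.05,0,0,0],[2.5,0,0,0,0],[2.5,0,0,0,0],[2.5,0,0,0,0],[2.5,0,0,0,0],[2.5,0,0,0,0],[2.5,0,0,0,0],[2.5,0,0,0,0]]])

```text
time: 24.15
ee_pos: [0.56, -0.1394, 0.0864]
orientation: [-0.001, 0.778, -0.628, 0.001]
wrist_force: [3.3, 5.7, -0.7]
gripper_width: 0.0411
grip_force: 131.7
```

```bash
python3 m4.py; python3 - <<'E'
from h import *
b=np.radians(12.1)
for i in range(4):
    s=manip.get_state(); F=s['wrist_force']; print('nave',F[0]*np.cos(b)+F[1]*np.sin(b),'wing',-F[0]*np.sin(b)+F[1]*np.cos(b),F[2],s['time']); grab('wrist')
E
```

```text
side face 1 twist -0.014 lean -0.025 pos 57.2 173 0.71
side shaft top z? [70.3 72.4 73.4]
scene face 0 twist 0.016 lean -0.008 pos 56.1 118 0.66
scene face 1 twist -0.011 lean -0.03 pos 57.7 83 0.46
scene shaft top z? [68.6 70.9 72. ]
nave 4.944347659618657 wing 5.982615878991329 1.5858606482225994 24.55
nave 4.732332327177567 wing 6.044186171069164 -0.286765847275158 24.6
nave 5.189033609440461 wing 6.696166026033812 0.7582485223819861 24.65
nave 5.390370769467201 wing 5.644562836758297 -0.6207547672262205 24.7
```

Steady at ~5 N on the nave and ~6 N on the wing. Lean is about 0.02–0.03, twist about 0.015, and the heel is within ~2 mm. Handing in.

```bash
python3 -c "
from plant import manip
print(manip.sign_off())"
```

```text
the job is handed in; nothing more can be done
None
```

I stood the square tower upright in the church's inside corner, door and window outwards, and handed the job in at about 25 s with the arm still gripping and pressing it (about 5 N on the nave, 6 N on the wing); by camera it leaned about 0.02–0.03 rad with the heel about 2 mm from the corner, and no verdict was returned.

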